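# Hook the stock tray out from under the display shelf

### The job

The tray of tins under the white display shelf has been pushed back out of reach: take the hook rod, feel under the ledge for the ring eye on the tray's front, catch it with the hook's upturned tip and draw the tray out until it comes up against its stop. Use only the hook on shelf and tray, work it gently and never force it; then free the hook and lay it down on the counter, tip up, out from under the shelf and clear of the tray. Leave the two jars and the tall tin as they stand.

Things in the scene. Friction and masses are not known exactly. Their poses are not given: they have to be found in the camera images.
- shelf: display riser fixed on the counter: white board 300 mm deep (x), 340 mm wide (y), top at 136 mm, on four black posts. Origin on the counter under its middle; z up; the open front faces its own -x. The two front posts' inner faces are at y = +-143 mm; between them, in front of the tray, the space is clear from 20 to 103 mm above the counter
- ledge (a point): middle of the lower edge of the ticket rail along the shelf's front: the ledge, 103 mm above the counter, at x = -152 mm in the shelf's frame (rail 4 mm thick). Axes as the shelf's
- cross_bar (a point): middle (y = 0) of the shelf's front cross bar, 10 mm above the counter, at x = -130 mm in the shelf's frame; axes as the shelf's. The grey tray's slide rails are clamped anywhere along the bars, so the tray's middle and its eye lie up to 62 mm to either side of y = 0. This sideways place is NOT measured: feel for it or look. It is rigid there and stays the same while you work
- tray (a joint): how far the tray is drawn out to the shelf's -x, m: 0 right back, 0.20 at its stop. Slides drag 4 N (0.5 N more at 40 mm/s); it stays where left. Tray 170 long, 150 wide, front wall 30 to 90 mm up. Mid-wall, a level steel ring eye, hole upright: 8 mm bar, 36 mm outside, 20 inside, bar centre 75 mm up, ring centre 30 mm before the wall, at shelf x = -(60 mm + this value)
- hook_grip (a point): handle centre of the hook rod, where to grip; 13 mm above its underside. Black rubber handle 110 mm long (x), 28 wide (y), 26 high (z), then a 7 mm steel rod along +x at mid-height, its end bent up to +z; 0.2 kg, 273 mm overall. It starts lying on the handle, tip up. x points along the rod to the tip, z up
- hook_tip (a point): top of the hook rod's upturned tip, on the tip's axis: 212 mm ahead of hook_grip and 28.5 mm above the rod's axis. The tip is 7 mm thick and leans 3 mm back towards the handle at its top
- jar_a_mid (a point): middle of a clear jar, 90 mm across and 140 mm high, standing on the shelf's board: leave alone
- jar_b_mid (a point): middle of an amber jar, 90 mm across and 140 mm high, standing on the shelf's board: leave alone
- tin_mid (a point): middle of a tall tin, 74 mm across and 105 mm high, standing on the counter: leave alone

How it is judged:
On the way, in this order (a step that is already met when the one before it is completed fails the run):
1. the hook has caught the eye and is drawing the tray out (contact force between hook and shelf above 2 N and value of joint tray above 0.07 m), for 0.1 s.
2. the tray is drawn out to its stop (value of joint tray above 0.19 m), for 0.2 s.
At the end, for the whole second after the job is handed in: the tray stands drawn out to within 15 mm of its stop and at rest; the hook rod lies still on the counter on its handle, tip up (within about 14 degrees), released, its tip out from under the shelf, touching neither shelf nor tray (value of joint tray above 0.185 m and velocity of joint tray below 0.01 m/s and height (world z) of hook_grip below 0.022 m and angle between hook_grip's own z axis and vertical below 0.25 rad and linear speed of hook below 0.02 m/s and contact force between hook and shelf below 0.1 N and (x of hook_tip in the frame of ledge below 0 m or y of hook_tip in the frame of ledge below -0.18 m or y of hook_tip in the frame of ledge above 0.18 m)).
It fails at once if the hook presses or pulls on the shelf, the tray or its eye with more than 30 N (contact force between hook and shelf above 30 N).
It fails at once if the gripper or arm pushes on the shelf or the tray (more than 3 N): that is the hook's work (contact force between any of the fingers, the arm and shelf above 3 N).
It fails at once if the hook rod is let fall from more than about 60 mm (contact force between the fingers and hook below 0.1 N and height (world z) of hook_grip above 0.075 m).
It fails at once if a jar or the tin is shifted more than 20 mm (distance of any of jar_a_mid, jar_b_mid, tin_mid from where it was at the start of the episode above 0.02 m).
It also fails if it takes over 72 s, if anything falls off the work surface, if the arm or the gripper's body presses on something with over 40 N, if the wrist force passes 120 N, or if a joint passes its speed limit or range.

### The arm

A 6-joint arm with a two-finger parallel gripper is mounted at the origin on the work surface. World frame = base frame: x ahead of the robot, y to its left, z up, the work surface at z = 0. Lengths are in m, angles in rad, forces in N, time in s.
With the tool pointing down it reaches from about 0.325 to 0.75 m from the base axis. Payload 7.6 kg.
Tool frame: the origin (TCP) lies midway between the tips of the shut fingers; the grasp point (between the pads) lies 19 mm behind it; z points along the fingers, y is the line along which they close (so a half turn about z gives the same grasp; the last joint's range is limited). The gripper opens to 85 mm and grips with 20 to 120 N. Pads are 22 mm wide; open, the fingers measure 114 mm over their backs; the gripper's body (76 mm by 85 mm) begins 54 mm behind the grasp point. The pads swing forward as they close: fully open they stand 13 mm farther back than shut.
Start: joints at [-1.339, 0.052, 1.401, -0, 1.689, -0.07], TCP at [0.156, -0.501, 0.231] pointing down, gripper open.
Joint ranges: [-2.9, 2.9], [-0.91, 2.17], [0.12, 2.37], [-1.06, 4.2], [0.26, 2.73], [-2.93, 2.93]. Speed limits (rad/s): [2.57, 2.57, 3.01, 3.14, 3.14, 3.14].

### API

Orientations are given as a unit quaternion [w, x, y, z].
In Python, from bench import state, read_camera, job_done, find_in gives the robot as it stands.
- The arm moves only by the tool send_rows, never from a script. Its argument "commands" is text: rows parted by semicolons, each of 7 numbers parted by spaces: the turn, a rotation vector about the tool's x, y, z in degrees, then the shift along the tool's x, y, z in mm, then the closure, from 0 (fully open) to 1 (shut). A call has exactly 10 rows; each row shifts and turns the commanded pose from where the row before left it, along the tool's axes as they then stand; what a row does not reach is not made up. A row lasts 1/12 s, in which the tool goes at most 41.7 mm and 7.16 degrees, less where a joint would pass 70% of its speed; a pose out of reach is approached as far as the arm can. A call with a gripper value outside its range is refused whole. The fingers move at their own pace and stop on an object; "grip_force" is the grip in N (left out, the last holds). Time passes only in rows, so rows that do not move let the fingers close, or fill a call up. It gives the time, the measured TCP pose, the force, the opening and the grip force at its end, in the units of the state.
- state(): the state, without advancing time (a new reading comes with each control period).
- read_camera(name): name is "scene" or "top" or "wrist"; returns a dict with "image" (400x640x3 uint8, red, green, blue), "camera_matrix" (3x3 intrinsics, pixels), "xyz" and "rotation" of the camera in the world; the wrist camera has in their place "T_tool_cam" (4x4, takes a point from camera to tool coordinates, whose origin is the TCP and whose axes are the flange's). Camera axes: x right, y down, z forward; pixel columns grow to the right and rows downward; lengths in m; the calibration is good to about 2 mm. The wrist camera is an equidistant fisheye: a pixel r from the principal point sees the ray r / f radians off the axis. A picture is of the moment at which its call begins: read the wrist's pose just before it. There is no depth.
- job_done(): hands the job in; it is judged then, once.
Trained networks look in the newest picture that a camera, given by its name, has taken for a name from the list of things; names that differ only in an ending like _2 or _b are one class to them, and where a whole thing is asked for, a point or a joint stands for the part that bears it (a point fixed in the world has none). Each returns a list of dicts, best first, with "p" (0 to 1); they miss things now and then, are a little off and sometimes report something else, mostly with a low value. They report only what shows in the picture. A call takes as long as a camera call.
- find_in(query, camera): "pixel" ([row, column] in pixels, amid what is visible of it).
The state is a dict: "clock": time; "q": joint angles; "joint_velocities": joint speeds; "joint_efforts": joint torques, N m; "position": TCP position; "eef_rot": TCP orientation; "ft_force": force on the tool from outside, world axes, zero at the start; "moment": the same for the moment, N m; "finger_gap": finger opening in m; "gripper_force": force on a finger pad.
Only numpy, scipy, OpenCV 4.12 (cv2) and the standard library are available. Lean on these libraries where they do the work, as an engineer would, in place of code of your own. Each camera call takes 0.05 s, during which the arm holds its last target. There are 200 camera calls.

## Working session

There is one attempt and no reset: what is moved stays moved. The work goes in short steps, Python scripts to look and compute and a tool call to move; the robot and the scene stay as the last step left them, time stands still between calls to the robot, and variables do not carry over. Pictures are saved under pics/ and viewed, at most 10 in all, crops included, and the job is handed in when it is done.

Besides the shell and the picture viewer there is one more tool, called by a JSON object that holds its "name" and its "arguments". send_rows: Moves the arm, as the interface text tells. Its arguments: {"type":"object","properties":{"commands":{"type":"string"},"grip_force":{"type":"number"}},"required":["commands"]}

```bash
mkdir -p pics; ls; python3 - <<'E'
from bench import state, read_camera, find_in
import cv2, numpy as np, pickle
s=state(); print(s)
d={}
for c in ["scene","top","wrist"]:
    r=read_camera(c); d[c]=r
    cv2.imwrite(f"pics/a_{c}.png",r["image"][:,:,::-1])
    print(c,{k:np.round(v,4).tolist() for k,v in r.items() if k!="image"})
    for q in ["shelf","ledge","tray","hook_grip","hook_tip","jar_a_mid","tin_mid"]:
        try: print(q,[(np.round(x["pixel"],1).tolist(),round(x["p"],2)) for x in find_in(q,c)[:3]])
        except Exception as e: print(q,e)
pickle.dump(d,open("d.pkl","wb"))
a=np.vstack([d["scene"]["image"],d["top"]["image"]]); cv2.imwrite("pics/ab.png",cv2.resize(a,(480,600),interpolation=3)[:,:,::-1])
E
```

```text
pics
{'clock': 0.0, 'q': array([-1.33930505e+00,  5.28247418e-02,  1.40173033e+00, -1.67917992e-05,
        1.68860391e+00, -7.03185821e-02]), 'joint_velocities': array([ 3.80980925e-04, -3.14984080e-04, -1.88681799e-04,  2.90342481e-04,
       -4.60148626e-05, -5.95293127e-04]), 'joint_efforts': array([ 6.68213288e-04, -3.81665790e+01, -3.60186946e+01, -3.62388289e-05,
        6.20619816e-03, -2.25458888e-05]), 'position': array([ 0.15599385, -0.50097109,  0.23047589]), 'eef_rot': array([-7.79952804e-04,  9.88635286e-01,  1.50331825e-01, -7.13555878e-05]), 'ft_force': array([-0.32840946,  0.59226846, -0.50907238]), 'moment': array([-0.01979931, -0.02078993, -0.02729476]), 'gripper_force': 0.0, 'finger_gap': 0.0853928406566597}
scene {'camera_matrix': [[401.7011, 0.0, 324.8075], [0.0, 401.7011, 199.0561], [0.0, 0.0, 1.0]], 'xyz': [0.6231, 0.4555, 0.946], 'rotation': [-0.02, 0.0925, 0.9631, -0.2521]}
shelf [([342.7, 335.5], 0.73)]
ledge [([340.7, 334.5], 0.83)]
tray []
hook_grip [([134.7, 330.9], 0.77)]
hook_tip [([134.0, 331.9], 0.62)]
jar_a_mid [([292.8, 277.1], 0.95)]
tin_mid [([119.8, 260.9], 0.66)]
top {'camera_matrix': [[453.9682, 0.0, 329.3232], [0.0, 453.9682, 191.8149], [0.0, 0.0, 1.0]], 'xyz': [0.316, 0.0106, 1.4179], 'rotation': [-0.0767, 0.7068, -0.7008, 0.058]}
shelf [([187.5, 239.8], 0.64), ([225.1, 435.4], 0.62)]
ledge [([186.3, 241.6], 0.67)]
tray []
hook_grip [([231.0, 438.2], 0.8)]
hook_tip [([230.5, 442.1], 0.62)]
jar_a_mid [([145.5, 263.4], 0.78)]
tin_mid [([163.0, 455.7], 0.62)]
wrist {'camera_matrix': [[309.7069, 0.0, 321.5669], [0.0, 309.7069, 201.0164], [0.0, 0.0, 1.0]], 'T_tool_cam': [[-0.0005, -0.9649, -0.2624, 0.0662], [1.0, -0.0008, 0.001, -0.001], [-0.0012, -0.2624, 0.9649, -0.1435], [0.0, 0.0, 0.0, 1.0]]}
shelf []
ledge []
tray []
hook_grip []
hook_tip []
jar_a_mid []
tin_mid []
```

View pics/a_scene.png

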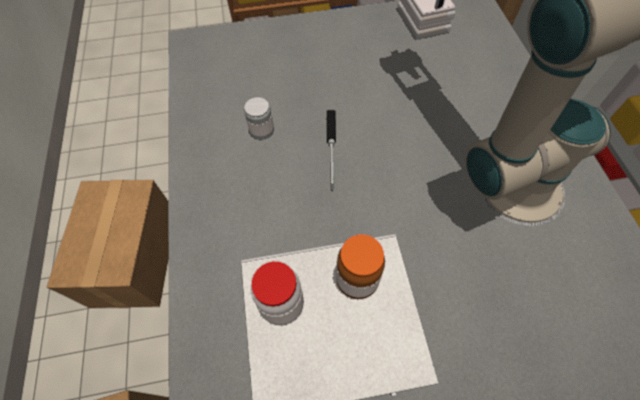

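View pics/a_top.png

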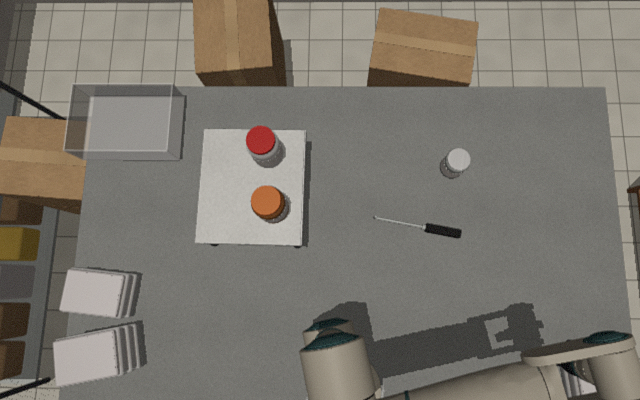

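The scene camera shows the shelf with a red- and an orange-lidded jar, the hook (handle about (125,331), tip about (188,332)) and the tin (118,258). In the top view the board's corners are about (130,203), (130,306), (245,302) and (243,196). The hook runs from (232,460) to (217,375), and the open front faces image right, which is world -y.

```bash
cat > h.py <<'E'
import numpy as np, cv2
from scipy.spatial.transform import Rotation as R
from scipy.optimize import least_squares
def Rm(r):
    r=np.array(r); 
    return r if r.shape==(3,3) else R.from_quat(r[[1,2,3,0]]).as_matrix()
def proj(c,P):
    p=(np.atleast_2d(P)-c["xyz"])@Rm(c["rotation"]); K=c["camera_matrix"]
    return p[:,:2]/p[:,2:]*K[0,0]+K[:2,2]
def back(c,uv,z):
    K=c["camera_matrix"]; uv=np.atleast_2d(uv).astype(float)
    d=np.c_[(uv-K[:2,2])/K[0,0],np.ones(len(uv))]@Rm(c["rotation"]).T
    o=np.array(c["xyz"]); return o+d*((z-o[2])/d[:,2])[:,None]
E
python3 - <<'E'
import pickle; from h import *
d=pickle.load(open("d.pkl","rb"))
def poly(c,x0,y0,x1,y1):
    g=cv2.cvtColor(d[c]["image"],cv2.COLOR_RGB2HSV)
    m=((g[...,2]>150)&(g[...,1]<60)).astype(np.uint8); k=np.zeros_like(m);k[y0:y1,x0:x1]=1; m*=k
    n,l,s,_=cv2.connectedComponentsWithStats(m); i=1+np.argmax(s[1:,4])
    pts=np.argwhere(l==i)[:,::-1]; h=cv2.convexHull(pts.astype(np.int32))
    for e in np.arange(2,20,.5):
        a=cv2.approxPolyDP(h,e,True)
        if len(a)==4: break
    return a[:,0]
for c,b in [("top",(190,100,340,270)),("scene",(200,200,470,400))]:
    a=poly(c,*b); print(c,a.tolist()); w=back(d[c],a+.0,.136); print(np.round(w,4).tolist(), np.linalg.norm(np.diff(np.r_[w,w[:1]],axis=0),axis=1).round(4))
t=d["top"]; s=d["scene"]
# hook: dark handle
for c,b in [("top",(410,215,475,245)),("scene",(318,100,345,150))]:
    g=d[c]["image"].max(2); x0,y0,x1,y1=b; m=(g[y0:y1,x0:x1]<50).astype(np.uint8)
    n,l,st,ce=cv2.connectedComponentsWithStats(m); i=1+np.argmax(st[1:,4]); print(c,"handle",st[i],ce[i]+[x0,y0], back(d[c],ce[i]+[x0,y0],.018).round(4))
    q=np.argwhere(l==i)[:,::-1]+[x0,y0]; bx=cv2.boxPoints(cv2.minAreaRect(q.astype(np.float32))); print(back(d[c],bx,.02).round(4).tolist())
print("tip base",back(t,[[375,217.5]],.03),back(s,[[332,188]],.02))
print("tin",back(t,[[458,160]],.105),back(s,[[257,106]],.105))
print("jars",back(t,[[261,140],[268,203]],.276),back(s,[[275,283],[361,255]],.276))
T=cv2.resize(t["image"][180:260,350:480],(780,480),interpolation=2)
cv2.imwrite("pics/b.png",T[:,:,::-1])
E
```

```text
top [[305, 130], [301, 243], [195, 242], [204, 129]]
[[0.7493, 0.1201, 0.136], [0.416, 0.1244, 0.136], [0.4161, 0.4258, 0.136], [0.7517, 0.4215, 0.136]] [0.3334 0.3015 0.3357 0.3014]
scene [[438, 382], [252, 399], [241, 260], [395, 234]]
[[0.4125, 0.4266, 0.136], [0.7514, 0.39, 0.136], [0.7476, 0.1199, 0.136], [0.409, 0.1243, 0.136]] [0.3409 0.2701 0.3387 0.3023]
top handle [ 15   9  36  14 311] [442.65273312 230.53054662] [[ 0.4673 -0.3002  0.018 ]]
[[0.4635, -0.2443, 0.02], [0.4902, -0.2501, 0.02], [0.4706, -0.3558, 0.02], [0.4441, -0.3497, 0.02]]
scene handle [  9  11   8  31 225] [330.43555556 124.59111111] [[ 0.4686 -0.3019  0.018 ]]
[[0.4689, -0.3537, 0.02], [0.4482, -0.3496, 0.02], [0.4707, -0.2391, 0.02], [0.4904, -0.243, 0.02]]
tip base [[ 0.50440465 -0.09228972  0.03      ]] [[ 0.50731721 -0.08585655  0.02      ]]
tin [[ 0.66785785 -0.33362852  0.105     ]] [[ 0.6693619  -0.33498599  0.105     ]]
jars [[0.67420065 0.2235695  0.276     ]
 [0.50633582 0.19890301 0.276     ]] [[0.67248587 0.23081995 0.276     ]
 [0.51613665 0.20932148 0.276     ]]
```

View pics/b.png

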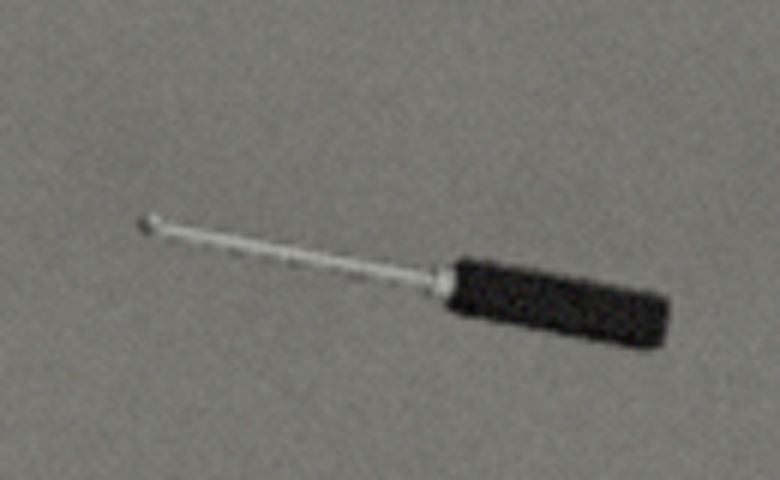

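{"name": "send_rows", "arguments": {"commands": "0 0 0 36 -19 0 0;0 0 0 36 -19 0 0;0 0 0 36 -19 0 0;0 0 0 36 -19 0 0;0 0 0 36 -19 0 0;0 0 0 36 -19 0 0;0 0 0 36 -19 0 0;0 0 0 36 -19 0 0;0 0 0 36 -19 0 0;0 0 0 36 -19 0 0"}}

```text
clock: 2.03
position: [0.4445, -0.2111, 0.2316]
eef_rot: [0.0, 0.989, 0.15, 0.0]
ft_force: [-0.3, -1.2, -0.2]
finger_gap: 0.0854
gripper_force: 0.0
```

{"name": "send_rows", "arguments": {"commands": "0 0 -7.1 0 0 0 0;0 0 -7.1 0 0 0 0;0 0 -7.1 0 0 0 0;0 0 -7.1 0 0 0 0;0 0 -7.1 0 0 0 0;0 0 -7.1 0 0 0 0;0 0 -7.1 0 0 0 0;0 0 -7.1 0 0 0 0;0 0 -7.1 0 0 0 0;0 0 -7.1 0 0 0 0"}}

```text
clock: 2.87
position: [0.4433, -0.2129, 0.2314]
eef_rot: [0.0, 0.715, 0.699, -0.0]
ft_force: [-0.3, -0.1, 0.4]
finger_gap: 0.0853
gripper_force: 0.0
```

{"name": "send_rows", "arguments": {"commands": "0 0 0 30 30 0 0;0 0 0 30 30 0 0;0 0 0 30 30 0 0;0 0 0 20 30 0 0;0 7 0 0 0 0 0;0 7 0 0 0 0 0;0 7 0 0 0 0 0;0 7 0 0 0 0 0;0 7 0 0 0 0 0;0 7 0 0 0 0 0"}}

```text
clock: 3.7
position: [0.5651, -0.1087, 0.2323]
eef_rot: [-0.25, 0.669, 0.65, 0.26]
ft_force: [0.9, 0.7, -0.8]
finger_gap: 0.0852
gripper_force: 0.0
```

```bash
python3 -c "
from bench import state;s=state();print(s['q'].round(3),s['position'].round(3),s['eef_rot'].round(3))"
```

```text
[-0.547  0.387  1.158  0.675  1.928 -0.382] [ 0.565 -0.109  0.232] [-0.25   0.669  0.65   0.26 ]
```

{"name": "send_rows", "arguments": {"commands": "0 7 0 0 0 0 0;0 7 0 0 0 0 0;0 7 0 0 0 0 0;0 7 0 0 0 0 0;0 7 0 0 0 0 0;0 0 0 -30 0 7 0;0 0 0 -30 0 7 0;0 0 0 -30 0 7 0;0 0 0 -30 0 7 0;0 0 0 -30 0 7 0"}}

```text
clock: 4.53
position: [0.5648, -0.1077, 0.0756]
eef_rot: [-0.433, 0.562, 0.545, 0.447]
ft_force: [-0.2, 0.2, 0.7]
finger_gap: 0.0856
gripper_force: 0.0
```

```bash
python3 - <<'E'
from bench import state, read_camera, find_in
import cv2, numpy as np, pickle
s=state(); print(s['q'].round(3),s['position'].round(4),s['eef_rot'].round(4),s['ft_force'].round(1))
r=read_camera("wrist"); pickle.dump((s,r),open("w.pkl","wb"))
for q in ["tray","ledge","shelf"]: print(q,[(np.round(x["pixel"],1).tolist(),round(x["p"],2)) for x in find_in(q,"wrist")[:3]])
cv2.imwrite("pics/w1.png",r["image"][:,:,::-1])
E
```

```text
[-0.655  0.849  1.146  1.063  2.012 -0.613] [ 0.5648 -0.1077  0.0756] [-0.4334  0.5617  0.5452  0.4466] [-0.2  0.2  0.7]
tray [([123.7, 301.2], 0.76)]
ledge [([112.7, 321.1], 0.6)]
shelf [([112.5, 320.2], 0.89)]
```

View pics/w1.png

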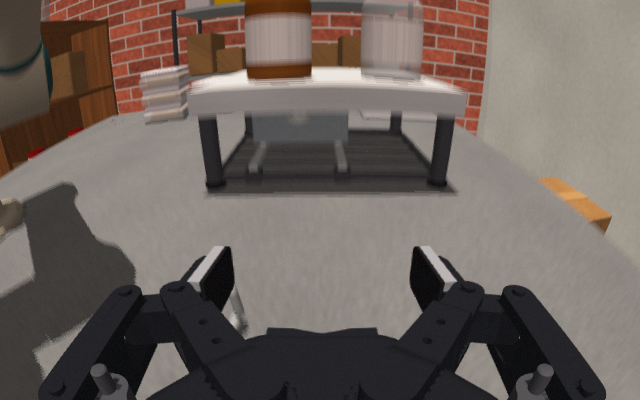

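The wrist view looks under the ledge. The tray front wall spans columns 251 to 349, and the ring eye is faintly visible near (119,300). The two front posts are at columns 211 and 440.

```bash
cat >> h.py <<'E'
def wray(s,r,uv):
    K=r["camera_matrix"]; uv=np.atleast_2d(uv).astype(float); v=(uv-K[:2,2])/K[0,0]; t=np.linalg.norm(v,axis=1,keepdims=True)
    dc=np.c_[v/t*np.sin(t),np.cos(t)]; T=np.array(r["T_tool_cam"]); W=Rm(s["eef_rot"])
    return s["position"]+W@T[:3,3], dc@T[:3,:3].T@W.T
E
python3 - <<'E'
import pickle; from h import *
s,r=pickle.load(open("w.pkl","rb"))
o,_=wray(s,r,[[1,1]]); print("cam",o.round(4))
def at_y(uv,y):
    o,d=wray(s,r,uv); return (o+d*((y-o[1])/d[:,1])[:,None]).round(4).tolist()
def at_z(uv,z):
    o,d=wray(s,r,uv); return (o+d*((z-o[2])/d[:,2])[:,None]).round(4).tolist()
print("post feet",at_z([[204,184],[222,184],[430,183],[449,183]],0))
print("wall edges at y .242",at_y([[251,128],[349,128]],.242))
print("ring at y .212",at_y([[300,119]],.212))
print("ledge ends",at_y([[191,110],[465,110]],.12))
im=r["image"][95:195,195:470]; cv2.imwrite("pics/w2.png",cv2.resize(im,None,fx=2.9,fy=2.9,interpolation=2)[:,:,::-1])
E
```

```text
cam [ 0.5609 -0.2307  0.1731]
post feet [[0.4085, 0.1462, 0.0], [0.4358, 0.1445, 0.0], [0.7227, 0.1392, 0.0], [0.7524, 0.1393, 0.0]]
wall edges at y .242 [[0.4637, 0.242, 0.0515], [0.6183, 0.242, 0.0485]]
ring at y .212 [[0.543, 0.212, 0.0705]]
ledge ends [[0.4163, 0.12, 0.1098], [0.749, 0.12, 0.1093]]
```

View pics/w2.png

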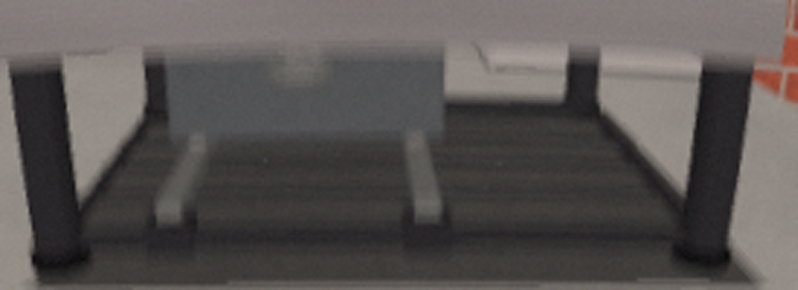

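{"name": "send_rows", "arguments": {"commands": "0 0 0 30 0 -7 0;0 0 0 30 0 -7 0;0 0 0 30 0 -7 0;0 0 0 30 0 -7 0;0 -7 0 0 0 0 0;0 -7 0 0 0 0 0;0 -7 0 0 0 0 0;0 -7 0 0 0 0 0;0 -7 0 0 0 0 0;0 -7 0 0 0 0 0"}}

```text
clock: 5.57
position: [0.5655, -0.1088, 0.2052]
eef_rot: [-0.204, 0.685, 0.665, 0.215]
ft_force: [0.2, 0.1, -0.1]
finger_gap: 0.0852
gripper_force: 0.0
```

{"name": "send_rows", "arguments": {"commands": "0 -7 0 0 0 0 0;0 -7 0 0 0 0 0;0 -7 0 0 0 0 0;0 -7 0 0 0 0 0;0 -7 0 0 0 0 0;0 0 4 -36 -16 0 0.2;0 0 4 -36 -16 0 0.2;0 0 2 -36 -16 0 0.2;0 0 0 -36 -16 0 0.2;0 0 0 -36 -16 0 0.2"}}

```text
clock: 6.4
position: [0.46, -0.2754, 0.2043]
eef_rot: [0.003, 0.776, 0.631, 0.001]
ft_force: [-0.6, -0.5, -0.1]
finger_gap: 0.0683
gripper_force: 0.0
```

```bash
cat >> h.py <<'E'
def todelta(s,P,ang):
    "tool-frame shift (mm) to world P; yaw (deg, about tool z) so tool x heads ang deg; tilt"
    W=Rm(s["eef_rot"]); x=W[:,0]; a=np.degrees(np.arctan2(x[1],x[0]))
    return (W.T@(np.array(P)-s["position"])*1e3).round(1).tolist(), "turn z", round(a-ang,2), "heading",round(a,2),"toolz",W[:,2].round(3)
E
python3 - <<'E'
from bench import state, read_camera, find_in
from h import *
s=state(); print(s['q'].round(3),s['position'].round(4),s['finger_gap'])
print(todelta(s,[.468,-.301,.05],79.8))
r=read_camera("wrist")
for q in ["hook_grip","hook_tip"]:
    for x in find_in(q,"wrist")[:2]:
        o,d=wray(s,r,x["pixel"][::-1]); print(q,x["pixel"],x["p"],(o+d*((.018-o[2])/d[:,2])[:,None]).round(4))
g=r["image"]; cv2.imwrite("pics/w3.png",g[:,:,::-1])
E
```

```text
[-6.090e-01  8.800e-02  1.417e+00  1.000e-03  1.630e+00 -4.040e-01] [ 0.46   -0.2754  0.2043] 0.06832903952172473
([-23.2, 12.1, 154.4], 'turn z', np.float64(-1.53), 'heading', np.float64(78.27), 'toolz', array([ 0.006, -0.003, -1.   ]))
hook_grip [178.0, 327.4] 0.97 [[ 0.4674 -0.2741  0.018 ]]
hook_tip [180.3, 329.9] 0.7 [[ 0.4695 -0.2772  0.018 ]]
```

View pics/w3.png

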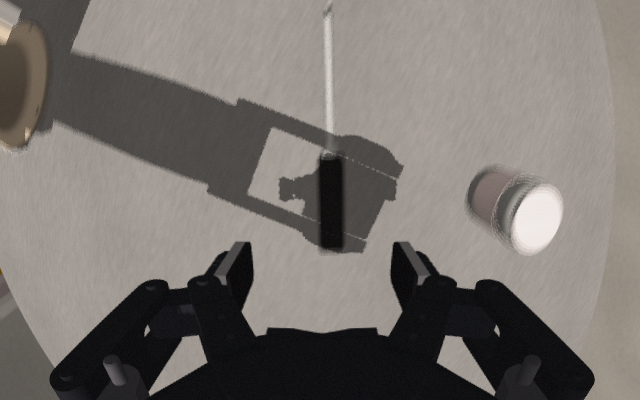

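The wrist picture shows the handle from about (155,330) to (250,331), the rod running up to (8,328), and the tin well off to the right.

```bash
python3 - <<'E'
from bench import state
from h import *
s=state()
import cv2
from bench import read_camera
r=read_camera("wrist")
o,d=wray(s,r,[[331,156],[332,248],[331,202],[327.5,10],[320,200],[344,200]]); P=o+d*((.02-o[2])/d[:,2])[:,None]; print(P.round(4))
v=P[0]-P[1]; print(np.degrees(np.arctan2(v[1],v[0])),np.linalg.norm(v), (P[0]+P[1])/2); v=P[3]-P[1]; print(np.degrees(np.arctan2(v[1],v[0])),np.linalg.norm(v))
E
```

```text
[[ 0.4756 -0.2522  0.02  ]
 [ 0.4555 -0.3561  0.02  ]
 [ 0.4654 -0.3018  0.02  ]
 [ 0.5052 -0.0954  0.02  ]
 [ 0.4541 -0.2971  0.02  ]
 [ 0.4798 -0.3026  0.02  ]]
79.05947233796896 0.10581025051837122 [ 0.46558881 -0.30413993  0.02      ]
79.21285247067146 0.2653441602844142
```

{"name": "send_rows", "arguments": {"commands": "0 0 -0.3 -6 3 20 0.2;0 0 -0.3 -6 3 20 0.2;0 0 -0.3 -6 3 20 0.2;0 0 -0.3 -6 2 20 0.2;0 0 0 0 0 20 0.2;0 0 0 0 0 20 0.2;0 0 0 0 0 20 0.2;0 0 0 0 0 20 0.2;0 0 0 0 0 20 0.2;0 0 0 0 0 19 0.2"}}

```text
clock: 7.43
position: [0.4684, -0.2991, 0.0022]
eef_rot: [0.001, 0.768, 0.64, 0.001]
ft_force: [0.3, 0.3, -0.7]
finger_gap: 0.0688
gripper_force: 0.0
```

{"name": "send_rows", "arguments": {"commands": "0 0 0 0 0 0 1;0 0 0 0 0 0 1;0 0 0 0 0 0 1;0 0 0 0 0 0 1;0 0 0 0 0 0 1;0 0 0 0 0 0 1;0 0 0 0 0 0 1;0 0 0 0 0 0 1;0 0 0 0 0 0 1;0 0 0 0 0 0 1", "grip_force": 80}}

```text
clock: 8.27
position: [0.4683, -0.3007, 0.0041]
eef_rot: [0.002, 0.769, 0.639, 0.001]
ft_force: [0.6, 2.1, 6.9]
finger_gap: 0.0264
gripper_force: 80.2
```

{"name": "send_rows", "arguments": {"commands": "0 0 0 0 0 -5 1;0 0 0 0 0 -8 1;0 0 0 0 0 -8 1;0 0 -3 5 10 0 1;0 0 -3 10 15 0 1;0 0 -3.2 20 15 0 1;0 0 0 30 15 0 1;0 0 0 30 15 0 1;0 0 0 30 10 0 1;0 0 0 0 0 0 1"}}

```text
clock: 9.1
position: [0.5539, -0.1766, 0.0232]
eef_rot: [-0.0, 0.714, 0.701, 0.001]
ft_force: [0.5, -0.7, -1.8]
finger_gap: 0.0266
gripper_force: 79.1
```

```bash
python3 - <<'E'
from bench import state, read_camera
from h import *
import pickle
s=state(); print(s['position'].round(4),s['ft_force'].round(1),s['finger_gap'],todelta(s,s['position'],89.25))
t=read_camera("top"); c=read_camera("scene"); r=read_camera("wrist"); pickle.dump((s,t,c,r),open("l.pkl","wb"))
f=lambda c,P,m:tuple(proj(c,P)[0].round().astype(int))
u=proj(t,[.53,.0,.035])[0].astype(int); a=cv2.resize(t["image"][u[1]-35:u[1]+35,u[0]-65:u[0]+65],(780,420),interpolation=2); print("top crop",u-[65,35])
v=proj(c,[.53,0,.035])[0].astype(int); b=cv2.resize(c["image"][v[1]-60:v[1]+60,v[0]-50:v[0]+50],(500,600),interpolation=2); print("scene crop",v-[50,60])
cv2.imwrite("pics/l1.png",a[:,:,::-1]); cv2.imwrite("pics/l2.png",b[:,:,::-1])
E
```

```text
[ 0.5539 -0.1766  0.0232] [ 0.5 -0.7 -1.8] 0.026562951130464998 ([0.0, 0.0, 0.0], 'turn z', np.float64(-0.29), 'heading', np.float64(88.96), 'toolz', array([ 0.001,  0.002, -1.   ]))
top crop [280 173]
scene crop [279 154]
```

View pics/l2.png

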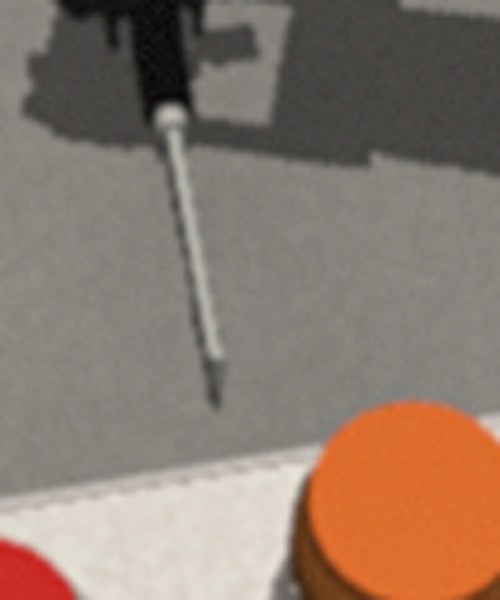

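The picture shows the hook held level. The rod leaves the handle at crop (170,120), the tip's top is at about (219,355) and the foot of the bend at about (215,407).

```bash
python3 - <<'E'
import pickle
from h import *
s,t,c,r=pickle.load(open("l.pkl","rb"))
o=np.array([279,154])
print("scene rod start z.032",back(c,o+np.array([170,125])/5,.032).round(4),"tip top z.0606",back(c,o+np.array([219,357])/5,.0606).round(4),"foot z.0286",back(c,o+np.array([215,405])/5,.0286).round(4))
a=cv2.imread("pics/l1.png"); cv2.imwrite("pics/l3.png",a)
E
```

```text
scene rod start z.032 [[ 0.5533 -0.1163  0.032 ]] tip top z.0606 [[0.5553 0.0377 0.0606]] foot z.0286 [[0.5597 0.0482 0.0286]]
```

View pics/l1.png

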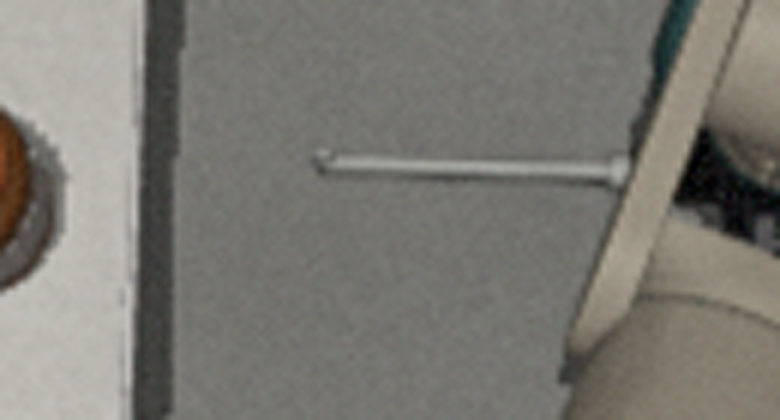

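The top view shows the rod from (171,612) to (162,327) in the crop, nearly along world y, with the tip at about (159,323).

```bash
python3 - <<'E'
import pickle
from h import *
s,t,c,r=pickle.load(open("l.pkl","rb"))
o=np.array([280,173])
P=back(t,o+np.array([[605,171],[330,162],[318,166],[323,158]])/6,.032); print(P.round(4)); v=P[1]-P[0]; print(np.degrees(np.arctan2(v[1],v[0]))); print("tip top",back(t,o+np.array([[325,158]])/6,.0606).round(4))
# expected pixels in scene/top for predicted hook
print(((proj(t,[[.557,.0354,.0606],[.557,.042,.0286],[.555,-.122,.032]])-o)*6).round(0).tolist(), ((proj(c,[[.557,.0354,.0606],[.557,.042,.0286],[.555,-.122,.032]])-[279,154])*5).round(0).tolist())
# board front edge line from top picture
g=t["image"].max(2); 
E
```

```text
[[ 0.5541 -0.1105  0.032 ]
 [ 0.5578  0.0311  0.032 ]
 [ 0.5557  0.0373  0.032 ]
 [ 0.5599  0.0347  0.032 ]]
88.4746051867573
tip top [[0.5549 0.0332 0.0606]]
[[321.0, 154.0], [309.0, 165.0], [627.0, 169.0]] [[215.0, 354.0], [218.0, 393.0], [165.0, 117.0]]
```

{"name": "send_rows", "arguments": {"commands": "0 0 -0.4 0 -7 0 1;0 0 0 0 -8 0 1;0 0 0 20 0 0 1;0 0 0 25 0 0 1;0 0 0 25 0 0 1;0 0 0 25 0 0 1;0 0 0 25 0 0 1;0 0 0 25 0 0 1;0 0 0 20 0 0 1;0 0 0 10 0 0 1"}}

```text
clock: 10.08
position: [0.5391, -0.0051, 0.0225]
eef_rot: [-0.0, 0.713, 0.702, -0.0]
ft_force: [0.0, 1.2, -2.2]
finger_gap: 0.0265
gripper_force: 79.2
```

```bash
python3 - <<'E'
from bench import state
from h import *
s=state(); print(s['clock'],s['position'].round(4),s['ft_force'].round(1),s['finger_gap'],todelta(s,[.54,-.001,.0232],89.25))
E
```

```text
10.0833 [ 0.5391 -0.0051  0.0225] [ 0.   1.2 -2.2] 0.026529078339095347 ([4.1, 0.9, -0.7], 'turn z', np.float64(-0.14), 'heading', np.float64(89.11), 'toolz', array([-0.,  0., -1.]))
```

{"name": "send_rows", "arguments": {"commands": "0 0 0 0 0 0 1;0 0 0 0 0 -3 1;0 0 0 0 0 -3 1;0 0 0 0 0 -3 1;0 0 0 0 0 -2 1;0 0 0 0 0 -1 1;0 0 0 0 0 -1 1;0 0 0 0 0 -1 1;0 0 0 0 0 0 1;0 0 0 0 0 0 1"}}

```text
clock: 10.92
position: [0.5399, -0.0061, 0.0364]
eef_rot: [0.0, 0.713, 0.702, -0.0]
ft_force: [0.2, 0.0, -2.1]
finger_gap: 0.0263
gripper_force: 79.1
```

{"name": "send_rows", "arguments": {"commands": "0 0 0 1 0 0 1;0 0 0 1 0 0 1;0 0 0 1 0 0 1;0 0 0 1 0 0 1;0 0 0 1 0 0 1;0 0 0 0 0 -1 1;0 0 0 0 0 -1 1;0 0 0 0 0 -1 1;0 0 0 0 0 -1 1;0 0 0 0 0 0 1"}}

```text
clock: 11.75
position: [0.5402, -0.0011, 0.0408]
eef_rot: [0.0, 0.713, 0.701, 0.0]
ft_force: [0.5, 0.2, -2.3]
finger_gap: 0.0261
gripper_force: 79.1
```

{"name": "send_rows", "arguments": {"commands": "0 0 0 0 0 -1 1;0 0 0 0 0 -1 1;0 0 0 0 0 -1 1;0 0 0 0 0 -1 1;0 0 0 0 0 -1 1;0 0 0 0 0 -1 1;0 0 0 0 0 -1 1;0 0 0 0 0 -1 1;0 0 0 0 0 0 1;0 0 0 0 0 0 1"}}

```text
clock: 12.58
position: [0.54, -0.0011, 0.0485]
eef_rot: [0.0, 0.713, 0.701, 0.0]
ft_force: [0.4, -0.1, -1.4]
finger_gap: 0.0262
gripper_force: 79.2
```

{"name": "send_rows", "arguments": {"commands": "0 0 0 -1 0 0 1;0 0 0 -1 0 0 1;0 0 0 -1 0 0 1;0 0 0 -1 0 0 1;0 0 0 -1 0 0 1;0 0 0 -1 0 0 1;0 0 0 -1 0 0 1;0 0 0 -1 0 0 1;0 0 0 -1 0 0 1;0 0 0 -1 0 0 1"}}

```text
clock: 13.42
position: [0.5399, -0.0107, 0.0485]
eef_rot: [-0.0, 0.713, 0.701, 0.0]
ft_force: [1.4, 4.7, -1.8]
finger_gap: 0.0266
gripper_force: 79.2
```

{"name": "send_rows", "arguments": {"commands": "0 0 0 -1 0 0 1;0 0 0 -1 0 0 1;0 0 0 -1 0 0 1;0 0 0 -1 0 0 1;0 0 0 -1 0 0 1;0 0 0 -1 0 0 1;0 0 0 -1 0 0 1;0 0 0 -1 0 0 1;0 0 0 -1 0 0 1;0 0 0 -1 0 0 1"}}

```text
clock: 14.25
position: [0.5397, -0.0212, 0.0485]
eef_rot: [0.0, 0.713, 0.702, -0.0]
ft_force: [0.6, 4.8, -2.2]
finger_gap: 0.0268
gripper_force: 79.2
```

{"name": "send_rows", "arguments": {"commands": "0 0 0 -3 0 0 1;0 0 0 -3 0 0 1;0 0 0 -3 0 0 1;0 0 0 -3 0 0 1;0 0 0 -3 0 0 1;0 0 0 -3 0 0 1;0 0 0 -3 0 0 1;0 0 0 -3 0 0 1;0 0 0 -3 0 0 1;0 0 0 -3 0 0 1"}}

```text
clock: 15.08
position: [0.5392, -0.0514, 0.0485]
eef_rot: [0.0, 0.713, 0.701, -0.0]
ft_force: [-0.2, 3.7, -1.5]
finger_gap: 0.0264
gripper_force: 79.2
```

{"name": "send_rows", "arguments": {"commands": "0 0 0 -3 0 0 1;0 0 0 -3 0 0 1;0 0 0 -3 0 0 1;0 0 0 -3 0 0 1;0 0 0 -3 0 0 1;0 0 0 -3 0 0 1;0 0 0 -3 0 0 1;0 0 0 -3 0 0 1;0 0 0 -3 0 0 1;0 0 0 -3 0 0 1"}}

```text
clock: 15.92
position: [0.5387, -0.0814, 0.0485]
eef_rot: [0.0, 0.713, 0.701, -0.0]
ft_force: [1.3, 3.8, -1.7]
finger_gap: 0.0266
gripper_force: 79.2
```

{"name": "send_rows", "arguments": {"commands": "0 0 0 -3 0 0 1;0 0 0 -3 0 0 1;0 0 0 -3 0 0 1;0 0 0 -3 0 0 1;0 0 0 -3 0 0 1;0 0 0 -3 0 0 1;0 0 0 -3 0 0 1;0 0 0 -3 0 0 1;0 0 0 -3 0 0 1;0 0 0 -3 0 0 1"}}

```text
clock: 16.75
position: [0.5382, -0.1114, 0.0485]
eef_rot: [-0.0, 0.713, 0.702, -0.0]
ft_force: [0.5, 4.5, -1.6]
finger_gap: 0.0267
gripper_force: 79.2
```

{"name": "send_rows", "arguments": {"commands": "0 0 0 -3 0 0 1;0 0 0 -3 0 0 1;0 0 0 -3 0 0 1;0 0 0 -3 0 0 1;0 0 0 -3 0 0 1;0 0 0 -3 0 0 1;0 0 0 -3 0 0 1;0 0 0 -3 0 0 1;0 0 0 -3 0 0 1;0 0 0 -3 0 0 1"}}

```text
clock: 17.58
position: [0.5378, -0.1413, 0.0485]
eef_rot: [0.0, 0.713, 0.701, -0.0]
ft_force: [0.0, 5.8, -1.8]
finger_gap: 0.0263
gripper_force: 79.2
```

{"name": "send_rows", "arguments": {"commands": "0 0 0 -3 0 0 1;0 0 0 -3 0 0 1;0 0 0 -3 0 0 1;0 0 0 -3 0 0 1;0 0 0 -3 0 0 1;0 0 0 -3 0 0 1;0 0 0 -3 0 0 1;0 0 0 -3 0 0 1;0 0 0 -3 0 0 1;0 0 0 -3 0 0 1"}}

```text
clock: 18.42
position: [0.5373, -0.1714, 0.0485]
eef_rot: [0.0, 0.713, 0.701, -0.0]
ft_force: [0.7, 5.3, -0.9]
finger_gap: 0.0262
gripper_force: 79.2
```

{"name": "send_rows", "arguments": {"commands": "0 0 0 -2 0 0 1;0 0 0 -2 0 0 1;0 0 0 -2 0 0 1;0 0 0 -2 0 0 1;0 0 0 -2 0 0 1;0 0 0 -2 0 0 1;0 0 0 -2 0 0 1;0 0 0 -2 0 0 1;0 0 0 -2 0 0 1;0 0 0 -2 0 0 1"}}

```text
clock: 19.25
position: [0.537, -0.1913, 0.0485]
eef_rot: [0.0, 0.713, 0.701, -0.0]
ft_force: [1.4, 4.5, -1.2]
finger_gap: 0.0265
gripper_force: 79.2
```

{"name": "send_rows", "arguments": {"commands": "0 0 0 -1 0 0 1;0 0 0 -1 0 0 1;0 0 0 -1 0 0 1;0 0 0 -1 0 0 1;0 0 0 -1 0 0 1;0 0 0 -1 0 0 1;0 0 0 -1 0 0 1;0 0 0 0 0 0 1;0 0 0 0 0 0 1;0 0 0 0 0 0 1"}}

```text
clock: 20.08
position: [0.5368, -0.1983, 0.0485]
eef_rot: [0.0, 0.713, 0.701, -0.0]
ft_force: [0.2, 2.0, -0.7]
finger_gap: 0.0265
gripper_force: 79.2
```

{"name": "send_rows", "arguments": {"commands": "0 0 0 -1 0 0 1;0 0 0 -1 0 0 1;0 0 0 -1 0 0 1;0 0 0 0 0 0 1;0 0 0 0 0 0 1;0 0 0 0 0 0 1;0 0 0 0 0 0 1;0 0 0 0 0 0 1;0 0 0 0 0 0 1;0 0 0 0 0 0 1"}}

```text
clock: 20.92
position: [0.5368, -0.2012, 0.0485]
eef_rot: [0.0, 0.713, 0.701, -0.0]
ft_force: [-0.2, 2.1, -1.8]
finger_gap: 0.0263
gripper_force: 79.2
```

{"name": "send_rows", "arguments": {"commands": "0 0 0 -0.5 0 0 1;0 0 0 -0.5 0 0 1;0 0 0 -0.5 0 0 1;0 0 0 -0.5 0 0 1;0 0 0 0 0 0 1;0 0 0 0 0 0 1;0 0 0 0 0 0 1;0 0 0 0 0 0 1;0 0 0 0 0 0 1;0 0 0 0 0 0 1"}}

```text
clock: 21.75
position: [0.5368, -0.2023, 0.0483]
eef_rot: [-0.001, 0.713, 0.702, 0.0]
ft_force: [0.4, 6.6, -1.3]
finger_gap: 0.0268
gripper_force: 79.2
```

{"name": "send_rows", "arguments": {"commands": "0 0 0 -0.5 0 0 1;0 0 0 0 0 0 1;0 0 0 0 0 0 1;0 0 0 0 0 0 1;0 0 0 0 0 0 1;0 0 0 0 0 0 1;0 0 0 0 0 0 1;0 0 0 0 0 0 1;0 0 0 0 0 0 1;0 0 0 0 0 0 1"}}

```text
clock: 22.58
position: [0.5368, -0.2023, 0.0482]
eef_rot: [-0.001, 0.712, 0.702, 0.001]
ft_force: [0.5, 8.5, -1.0]
finger_gap: 0.0263
gripper_force: 79.2
```

{"name": "send_rows", "arguments": {"commands": "0 0 0 1.5 0 0 1;0 0 0 2 0 0 1;0 0 0 2 0 0 1;0 0 0 0 0 0 1;0 0 0 0 0 1 1;0 0 0 0 0 1 1;0 0 0 0 0 1 1;0 0 0 0 0 1 1;0 0 0 0 0 1 1;0 0 0 0 0 0 1"}}

```text
clock: 23.42
position: [0.5367, -0.1981, 0.0431]
eef_rot: [-0.0, 0.713, 0.701, -0.0]
ft_force: [-0.5, -0.2, -2.7]
finger_gap: 0.0264
gripper_force: 79.1
```

{"name": "send_rows", "arguments": {"commands": "0 0 0 0 0 2 1;0 0 0 0 0 2 1;0 0 0 0 0 3 1;0 0 0 0 0 3 1;0 0 0 0 0 3 1;0 0 0 0 0 3 1;0 0 0 0 0 3 1;0 0 0 0 0 3 1;0 0 0 0 0 3 1;0 0 0 0 0 0 1"}}

```text
clock: 24.25
position: [0.5365, -0.1979, 0.0176]
eef_rot: [-0.001, 0.713, 0.701, -0.0]
ft_force: [-0.8, -0.4, -1.3]
finger_gap: 0.0267
gripper_force: 79.1
```

{"name": "send_rows", "arguments": {"commands": "0 0 0 -1 0 0 1;0 0 0 -2 0 0 1;0 0 0 -4 0 0 1;0 0 0 -6 0 0 1;0 0 0 -8 0 0 1;0 0 0 -10 0 0 1;0 0 0 -10 0 0 1;0 0 0 -10 0 0 1;0 0 0 -9 0 0 1;0 0 0 0 0 0 1"}}

```text
clock: 25.08
position: [0.5357, -0.2602, 0.0186]
eef_rot: [0.0, 0.713, 0.701, -0.0]
ft_force: [0.2, 0.0, -0.9]
finger_gap: 0.0267
gripper_force: 79.2
```

{"name": "send_rows", "arguments": {"commands": "0 0 0 0 0 3 1;0 0 0 0 0 3 1;0 0 0 0 0 3 1;0 0 0 0 0 2 1;0 0 0 0 0 1 1;0 0 0 0 0 1 1;0 0 0 0 0 0.5 1;0 0 0 0 0 0.5 1;0 0 0 0 0 0 1;0 0 0 0 0 0 1"}}

```text
clock: 25.92
position: [0.536, -0.2581, 0.0046]
eef_rot: [0.0, 0.713, 0.701, -0.0]
ft_force: [-0.3, 1.2, -2.6]
finger_gap: 0.0263
gripper_force: 79.2
```

{"name": "send_rows", "arguments": {"commands": "0 0 0 0 0 0 0.5;0 0 0 0 0 0 0.4;0 0 0 0 0 0 0.2;0 0 0 0 0 0 0.2;0 0 0 0 0 0 0.2;0 0 0 0 0 0 0.2;0 0 0 0 0 0 0.2;0 0 0 0 0 0 0.2;0 0 0 0 0 0 0.2;0 0 0 0 0 0 0.2"}}

```text
clock: 26.75
position: [0.5359, -0.2581, 0.0045]
eef_rot: [0.0, 0.713, 0.701, -0.0]
ft_force: [-0.6, -0.1, 0.3]
finger_gap: 0.0685
gripper_force: 0.0
```

{"name": "send_rows", "arguments": {"commands": "0 0 0 0 0 -5 0.2;0 0 0 0 0 -5 0.2;0 0 0 0 0 -10 0.2;0 0 0 0 0 -15 0.2;0 0 0 0 0 -20 0.2;0 0 0 0 0 -20 0.2;0 0 0 0 0 -20 0.2;0 0 0 0 0 -20 0.2;0 0 0 0 0 -20 0.2;0 0 0 0 0 0 0.2"}}

```text
clock: 27.58
position: [0.5379, -0.2591, 0.1459]
eef_rot: [0.005, 0.713, 0.701, 0.001]
ft_force: [-0.0, -0.9, 1.5]
finger_gap: 0.0687
gripper_force: 0.0
```

```bash
python3 - <<'E'
from bench import read_camera
import cv2, numpy as np
r=read_camera("scene"); r2=read_camera("wrist"); cv2.imwrite("pics/f.png",np.vstack([r["image"],r2["image"]])[::1,:,::-1][:, :, :]) if 0 else cv2.imwrite("pics/f.png",cv2.resize(np.vstack([r["image"],r2["image"]]),(480,600),interpolation=3)[:,:,::-1])
E
```

```text
(no output)
```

View pics/f.png

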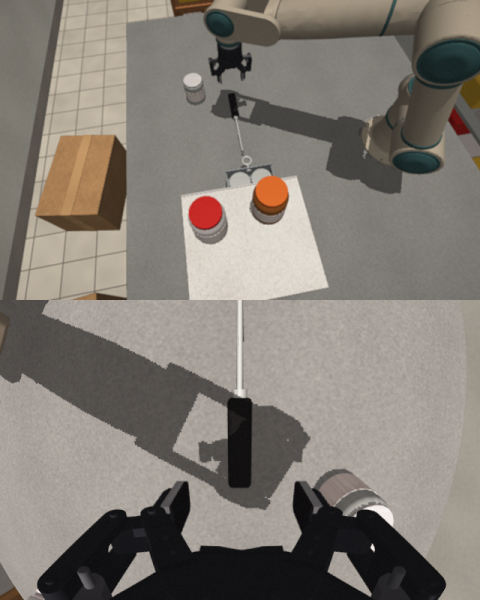

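The tray is out, with the ring and tins showing in front of the board. The hook lies flat in front of the ring, tip up and released, and the jars and tin stand where they were.

```bash
python3 -c "
from bench import job_done; print(job_done())"
```

```text
the job is handed in; nothing more can be done
None
```

The tray is drawn out to its stop, and the hook is freed and lying tip up on the counter, clear of shelf and tray. The job is handed in at about 28 s; no verdict came back.

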